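# Demould a cast printing block

### The job

A printing block has set in its tilted casting mould. Lift the mould's cover off its dowels and lay it flat, hat up, in the cork-lined tray; then draw the casting straight out of the cavity by its grip and hang it by its shoulders on the two rails of the curing rack, in the free half beside the finished block, so that its relief face touches nothing. Set both parts down gently without dropping them, and leave the other things on the table as they are.

Things in the scene. Friction and masses are not known exactly. Their poses are not given: they have to be found in the camera images.
- mould: Lower mould half, aluminium block 92x136x33 mm on a fixed grey cradle (150 x 170 mm), tilted 30 deg to the robot's left. Origin: middle of its upper face, 86 mm above the table; z square out of that face, x up the slope, y along the long side. Cavity: pocket 63x87, 8 deep, then 45x67 down to 23 mm. Two dowels 8 mm thick, 14 high on the face at y = +-56 mm.
- cover: Loose upper mould half, aluminium, 0.35 kg: plate 84x132x8 mm, on it a hollow hat 32 (x) x 70 (y) mm, its top 37 mm above the underside, with a pouring cup to 43 mm. At the start on the mould's face, the dowels in its two 10 mm holes. Origin: middle of the underside; z up through the hat, y along the long side. Grip the hat's two long sides (32 mm).
- casting: Cast printing block, pale resin, 0.11 kg, at the start in the cavity under the cover. Relief body 41x63 mm, 14 high; on it a shoulder plate 60x84 mm from 14 to 21 mm above the origin; on top a grip rib 14 (x) x 50 (y) mm, up to 49 mm. Origin: middle of the relief face (underside); z up through the grip, y along the long side. In the mould only the grip stands out.
- rack: Curing rack (fixed), wooden base 92x226 mm, two aluminium angle rails along y between 66 mm high end cheeks. Origin: on the table under its middle. Ledges 56 mm above the table, gap between them 48 mm (x = -24 to 24), outer lips at x = +-34 stand 5 mm over the ledges. A finished block hangs at y = -58 mm; the half at positive y is free, as far as the cheek at y = 102 mm.
- rack_free (a point): Middle of the rack's free half, at ledge height (rack x = 0, y = 50, z = 56 mm). It turns with the rack.
- tray: The cover's tray (fixed), shallow, pale wood, outside 106x154x28 mm, inside 94x142 mm, cork floor 19 mm above the table. Origin: on the table under its middle; y along the long side.
- old_casting: The finished block, the same shape as the casting, hanging loose in the rack at about y = -58 mm. Origin as for the casting. Leave it.
- stamp_a: Bystander: wooden block stamp with square pattern, 55 x 56 x 27 mm, origin under its middle.
- stamp_b: Bystander: wooden block stamp with round dots, 55 x 65 x 27 mm, origin under its middle.
- cup_clear: Bystander: small clear cup, 71 mm wide, 42 mm high, origin under its middle.
- jar: Bystander: glass jar with screw lid, 52 mm wide, 71 mm high, origin under its middle.
- brush: Bystander: small flat paint brush lying on the table, 15 x 187 x 8 mm (length along its y), origin under its middle.

How it is judged (in metres and radians):
On the way, in this order (a step that is already met when the one before it is completed fails the run):
1. the cover lies flat in its tray, let go, while the casting is still in the mould (x of cover in the frame of tray between -0.009 and 0.009 m and y of cover in the frame of tray between -0.009 and 0.009 m and z of cover in the frame of tray between 0.015 and 0.0225 m and angle between cover's own z axis and vertical below 0.06 rad and contact force between the fingers and cover below 0.05 N and z of casting in the frame of mould below -0.015 m), for 0.2 s.
2. the casting has been drawn clear of the cavity in the gripper (z of casting in the frame of mould above 0.005 m and contact force between the fingers and casting above 0.5 N), for 0.1 s.
At the end, for the whole second after the job is handed in: Cover flat on the tray's cork, within 9 mm of its middle; casting hanging upright by its shoulder on both rails in the free half (within 6 mm of the rails' middle line, 18 to 68 mm from the rack's middle, relief 39 to 45 mm above the table); tilts under 0.06 rad, both at rest (x of cover in the frame of tray between -0.009 and 0.009 m and y of cover in the frame of tray between -0.009 and 0.009 m and z of cover in the frame of tray between 0.015 and 0.0225 m and angle between each of cover, casting's own z axis and vertical below 0.06 rad and x of casting in the frame of rack between -0.006 and 0.006 m and y of casting in the frame of rack between 0.018 and 0.068 m and z of casting in the frame of rack between 0.039 and 0.045 m and linear speed of each of casting, cover below 0.02 m/s); the robot touches nothing.
It fails at once if the cover or the casting is dropped (moves faster than 0.5 m/s while not held) ((contact force between the fingers and cover below 0.05 N and linear speed of cover above 0.5 m/s) or (contact force between the fingers and casting below 0.05 N and linear speed of casting above 0.5 m/s)).
It fails at once if the relief face is set down: the casting's underside comes within 24 mm of the table (height (world z) of casting below 0.024 m).
It fails at once if one of the other things is moved by more than 20 mm (distance of any of stamp_a, stamp_b, cup_clear, jar, brush, old_casting from where it was at the start of the episode above 0.02 m).
It also fails if it takes over 69 s, if anything falls off the work surface, if the arm or the gripper's body presses on something with over 40 N, if the wrist force passes 120 N, or if a joint passes its speed limit or range.

### The arm

A 6-joint arm with a two-finger parallel gripper is mounted at the origin on the work surface; the furniture and walls round the work are solid. World frame = base frame: x ahead of the robot, y to its left, z up, the work surface at z = 0. Lengths are in m, angles in degrees, forces in N, time in s.
With the tool pointing down it reaches from about 0.3 to 0.85 m from the base axis. Payload 4.2 kg.
Tool frame: the origin (TCP) lies at the centre of the arm's flange, where the gripper is bolted on; the fingertips stand 191 mm ahead of it and the grasp point (between the pads) lies 172 mm ahead of it; z points along the fingers, y is the line along which they close (so a half turn about z gives the same grasp; the last joint's range is limited). The gripper opens to 91 mm and grips with 3 to 60 N. Pads are 32 mm wide; open, the fingers measure 118 mm over their backs; the gripper's body (76 mm by 178 mm) begins 60 mm behind the grasp point.
Start: joints at [62.853, 18.312, 89.639, -0, 72.044, -1.146], TCP at [0.252, 0.517, 0.405] pointing down, gripper open.
Joint ranges: [-177.97, 177.97], [-48.28, 115.42], [12.27, 149.76], [-77.06, 257.06], [2.81, 150.46], [-146.56, 146.56]. Speed limits (degrees/s): [147.25, 147.25, 180, 180, 180, 180].

### API

Orientations are given as [roll, pitch, yaw] about the fixed x, y, z axes, in that order (R = Rz(yaw) Ry(pitch) Rx(roll)).
In Python, from cell import read_state, snapshot, camera_info, job_done gives the robot as it stands.
- The arm moves only by the tool step_arm, never from a script. Its argument "deltas" is one flat list of numbers, 7 for each row, row after row: the opening, from 0 (shut) to 1 (fully open), then the shift along the tool's x, y, z in cm, then the turn, a rotation vector about the tool's x, y, z in degrees. A call has 1 to 8 rows; each row is the pose to reach, as a shift and turn from the pose commanded when the call began, along the tool's axes at that moment; what a row does not reach only later rows make up. A row lasts 1/12 s, in which the tool goes at most 41.7 mm and 7.16 degrees, less where a joint would pass 70% of its speed; a pose out of reach is approached as far as the arm can. A call with a gripper value outside its range is refused whole. The fingers move at their own pace and stop on an object; "squeeze" is the grip in N (left out, the last holds). Time passes only in rows, so rows that repeat a pose let the fingers close. It gives the time, the measured TCP pose, the force, the opening and the grip force at its end, in the units of the state.
- read_state(): the state, without advancing time (a new reading comes with each control period).
- snapshot(name): name is "side" or "top"; returns (picture, depth): 420x560x3 uint8, blue, green, red; 420x560 float32, m along the optical axis (not along the pixel's ray), 0 where there is no reading.
- camera_info(name): a dict with "fov_y" (degrees; the focal length in pixels is half the picture's height over the tangent of half this angle, whatever the lens; pixels are square), "cx", "cy" (the principal point, pixels), "extrinsics" (4x4, takes a point from world to camera coordinates). Camera axes: x right, y up, looking along -z (the intrinsics and any distortion apply to the point x, -y, -z); pixel columns grow to the right and rows downward; lengths in m; the calibration is good to about 2 mm. A picture is of the moment at which its call begins. camera_info takes no time and is no camera call.
- job_done(): hands the job in; it is judged then, once.
The state is a dict: "time": time; "qpos": joint angles; "joint_vel": joint speeds; "joint_torque": joint torques, N m; "tool_pos": TCP position; "tool_rot": TCP orientation; "force": force on the tool from outside, world axes, zero at the start; "torque": the same for the moment, N m; "width": finger opening in m; "grip_force": force on a finger pad.
Only numpy, scipy, OpenCV 4.12 (cv2) and the standard library are available. Lean on these libraries where they do the work, as an engineer would, in place of code of your own. Each camera call takes 0.05 s, during which the arm holds its last target. There are 200 camera calls.

## Working session

There is one attempt and no reset: what is moved stays moved. The work goes in short steps, Python scripts to look and compute and a tool call to move; the robot and the scene stay as the last step left them, time stands still between calls to the robot, and variables do not carry over. Pictures are saved under pics/ and viewed, at most 10 in all, crops included, and the job is handed in when it is done.

Besides the shell and the picture viewer there is one more tool, called after ">>>" in YAML: its name, and indented under it one key for each argument. step_arm: Moves the arm, as the interface text tells. Its arguments: {"type":"object","properties":{"deltas":{"type":"array","items":{"type":"number"}},"squeeze":{"type":"number"}},"required":["deltas"]}

```bash
ls; mkdir -p pics; python3 - <<'E'
from cell import *
import cv2,numpy as np
print(read_state())
for n in("top","side"):
    p,d=snapshot(n);cv2.imwrite(f"pics/{n}0.png",p);np.save(f"{n}_d0.npy",d)
    c=camera_info(n);print(n,{k:(np.round(v,4).tolist() if k=="extrinsics" else v) for k,v in c.items()},d[d>0].min(),d.max())
E
```

```text
pics
{'time': 0.0, 'qpos': array([ 6.28544533e+01,  1.83501085e+01,  8.97079164e+01, -5.98234498e-04,
        7.20419373e+01, -1.14421916e+00]), 'joint_vel': array([-0.04062727,  0.08071012, -0.02221677, -0.00171528,  0.00362985,
        0.06646338]), 'joint_torque': array([-4.51095202e-04, -4.12480116e+01, -2.31975496e+01,  7.29323085e-02,
        4.56687680e-02, -1.24244866e-04]), 'tool_pos': array([0.25197978, 0.51665011, 0.40392511]), 'tool_rot': array([-1.79900046e+02, -1.42749646e-03,  1.53998856e+02]), 'force': array([ 0.07690412, -0.87311738, -0.4042823 ]), 'torque': array([-0.01464256, -0.04793873,  0.01917847]), 'grip_force': 0.0, 'width': 0.09119432490077944}
top {'fov_y': 57.13397566426505, 'cx': 277.43564284235373, 'cy': 207.16672764264658, 'extrinsics': [[-0.0195, -0.9996, 0.0196, -0.0649], [0.9878, -0.0162, 0.1547, -0.462], [-0.1543, 0.0224, 0.9878, -0.9842], [0.0, 0.0, 0.0, 1.0]]} 0.68039024 2.1497874
side {'fov_y': 48.73635957174648, 'cx': 281.9486707836315, 'cy': 203.41371161954444, 'extrinsics': [[0.9762, -0.2168, 0.0055, -0.4473], [0.0744, 0.3586, 0.9305, -0.0838], [-0.2037, -0.908, 0.3661, -1.1849], [0.0, 0.0, 0.0, 1.0]]} 0.57653266 3.999973
```

View pics/top0.png

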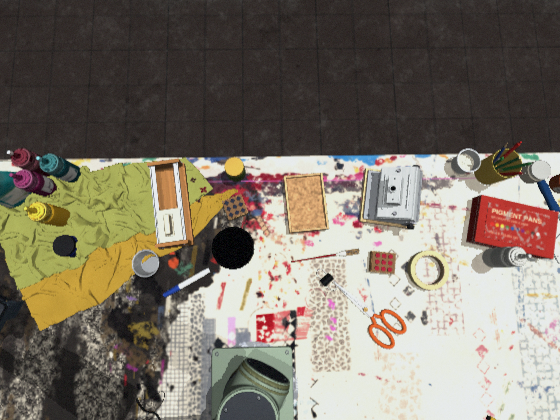

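View pics/side0.png

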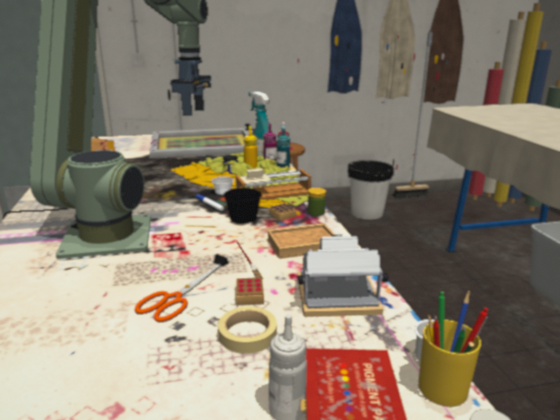

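Top view: rack at about (171,202), tray at (306,203), mould and cover at (393,195). The rack's finished block sits at the lower end (169,228), and the free half is the upper part. I'll now make a point cloud.

```bash
cat > h.py <<'E'
import numpy as np,cv2
from cell import *
from scipy.spatial.transform import Rotation as R
def cloud(n,d):
    c=camera_info(n);h,w=d.shape;f=h/2/np.tan(np.radians(c["fov_y"]/2))
    v,u=np.mgrid[:h,:w];X=np.stack([(u-c["cx"])/f*d,-(v-c["cy"])/f*d,-d],-1)
    E=np.array(c["extrinsics"]);P=(X-E[:3,3])@E[:3,:3];P[d<=0]=np.nan;return P
def crop(n,p,x0,x1,y0,y1,s,name): cv2.imwrite(f"pics/{name}.png",cv2.resize(p[y0:y1,x0:x1],None,fx=s,fy=s,interpolation=cv2.INTER_CUBIC))
E
python3 - <<'E'
from h import *
p=cv2.imread("pics/top0.png");P=cloud("top",np.load("top_d0.npy"))
for (u,v) in [(330,280),(420,310),(270,200),(345,170),(350,240),(220,300)]:print(u,v,P[v,u].round(4))
a=cv2.resize(p[155:250,140:240],None,fx=3.9,fy=5,interpolation=cv2.INTER_CUBIC)
s=5.5
m=np.hstack([cv2.resize(p[155:240,358:428],None,fx=s,fy=s,interpolation=cv2.INTER_CUBIC),cv2.resize(p[155:240+0,145:195],None,fx=s,fy=s,interpolation=cv2.INTER_CUBIC)])
cv2.imwrite("pics/crop1.png",m)
z=P[...,2]
print("height map mm mould");print(np.round(z[160:236:4,356:432:4]*1000).astype(int))
print("tray");print(np.round(z[168:244:4,278:336:4]*1000).astype(int))
print("rack");print(np.round(z[154:256:4,144:200:3]*1000).astype(int))
E
```

```text
330 280 [ 0.2678 -0.2087  0.0124]
420 310 [ 1.844e-01 -4.465e-01  4.000e-04]
270 200 [ 0.4872 -0.054  -0.0022]
345 170 [ 5.684e-01 -2.648e-01  5.000e-04]
350 240 [ 0.3729 -0.2691  0.0015]
220 300 [ 0.2214  0.0822 -0.0005]
height map mm mould
[[                  -5                   -3                   -1
                    -1                   -1                    0
                     1                    2                    1
                    -1                    0                   -5
                    -2                   -1                   -1
                    -1                    1                    0
                     0]
 [                  -1                   -1                    4
                     0                   -1                   -1
                    -3                    1                    2
                     1                   -1                    1
                     0                    2                    1
                     0                    0                   -1
                    -1]
 [                   0        
[... 18118 characters left out ...]
        0
                    -3                    1                   -4
                    -2                   -5                    0
                     1]
 [                  17                    9                   11
                    19                    9                    2
                     1                    3                   -2
                     0                   -1                   -3
                     0                    2                   -1
                     2                   -1                    1
                    -1]]<stdin>:9: RuntimeWarning: invalid value encountered in cast
<stdin>:11: RuntimeWarning: invalid value encountered in cast
```

View pics/crop1.png

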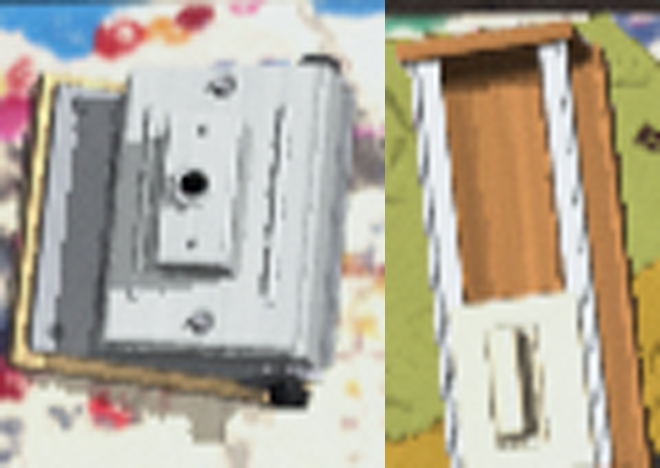

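The crop shows the cover (hat centre near image (391,190)), upslope to the right, and the rack's free half at the top, with the block at the lower end. Next I'll fit the known geometry to the depth points by signed distance.

```bash
cat > fit.py <<'E'
from h import *
from scipy.optimize import least_squares
def sdf(p,boxes):  # boxes: (x0,x1,y0,y1,z0,z1)
    o=[]
    for b in boxes:
        b=np.array(b,float).reshape(3,2)/1000;q=np.abs(p-b.mean(1))-(b[:,1]-b[:,0])/2
        o.append(np.linalg.norm(np.maximum(q,0),axis=1)+np.minimum(q.max(1),0))
    return np.min(o,0)
C=lambda x,y,z0,z1,cx=0,cy=0:(cx-x/2,cx+x/2,cy-y/2,cy+y/2,z0,z1)
TRAY=[C(106,154,0,19),(-53,-47,-77,77,0,28),(47,53,-77,77,0,28),(-53,53,-77,-71,0,28),(-53,53,71,77,0,28)]
CAST=lambda x=0,y=0,z=0:[C(41,63,z,z+14,x,y),C(60,84,z+14,z+21,x,y),C(14,50,z+21,z+49,x,y)]
RACK=[(-37,-24,-102,102,53,56),(24,37,-102,102,53,56),(-37,-34,-102,102,50,61),(34,37,-102,102,50,61),(-37,37,102,112,0,66),(-37,37,-112,-102,0,66)]
COVER=[C(84,132,0,8),C(32,70,8,37),C(10,10,37,43)]
MOULD=[C(92,136,-33,0)]
def Rm(yaw,tilt=0): # x axis heading yaw, then x raised by tilt
    return R.from_euler("ZY",[yaw,-tilt],degrees=True).as_matrix()
def fit(P,boxes,x0,z=0,tilt=0,zmin=None,rad=.12,free=False,it=3):
    x=np.array(list(x0)+([z,tilt] if free else []),float)
    for k in range(it):
        sel=P[(np.hypot(P[:,0]-x[0],P[:,1]-x[1])<rad)&(P[:,2]>zmin)]
        def f(q):
            zz,t=(q[3],q[4]) if free else (z,tilt)
            p=(sel-[q[0],q[1],zz])@Rm(q[2],t);s=sdf(p,boxes);return s*1000
        r=least_squares(f,x,loss="cauchy",f_scale=3,x_scale=[.01,.01,2]+([.01,2] if free else []),diff_step=1e-4);x=r.x
    return x.round(4),len(sel),np.median(np.abs(f(x))).round(2)
def pts(n,d,box):
    P=cloud(n,d).reshape(-1,3);P=P[np.isfinite(P).all(1)]
    return P[(P[:,0]>box[0])&(P[:,0]<box[1])&(P[:,1]>box[2])&(P[:,1]<box[3])]
E
cat > f0.py <<'E'
from fit import *
W={n:pts(n,np.load(f"{n}_d0.npy"),(.3,.65,-.6,.4)) for n in("top","side")}
W["both"]=np.vstack(list(W.values()))
for n,P in W.items():
    for fr in(False,True):
        print(n,"cover",*fit(P,COVER+MOULD,(.48,-.37,-95),z=.086,tilt=30,zmin=.05,free=fr))
    print(n,"tray",*fit(P,TRAY,(.47,-.15,-95),zmin=.011,rad=.11))
    print(n,"rack",*fit(P,RACK+CAST(0,-58,42),(.47,.2,-80),zmin=.045,rad=.14))
E
python3 f0.py
```

```text
top cover [  0.4858  -0.3766 -99.073 ] 2335 1.06
top cover [ 4.85700e-01 -3.76700e-01 -9.90477e+01  8.62000e-02  3.00980e+01] 2335 1.1
top tray [  0.4754  -0.1501 -85.4671] 2259 1.16
top rack [  0.4744   0.2114 -82.659 ] 1779 0.93
side cover [  0.4876  -0.3746 -99.1282] 2719 1.17
side cover [ 4.87300e-01 -3.75900e-01 -9.91518e+01  8.37000e-02  3.05389e+01] 2719 1.26
side tray [  0.4768  -0.1483 -85.264 ] 1364 0.84
side rack [  0.4672   0.2106 -82.9972] 729 1.17
both cover [  0.4867  -0.3752 -99.0569] 5054 1.32
both cover [ 4.86600e-01 -3.75300e-01 -9.90933e+01  8.52000e-02  3.01995e+01] 5054 1.27
both tray [  0.4763  -0.1486 -85.465 ] 3623 1.06
both rack [  0.475    0.2116 -82.9915] 2508 0.93
```

```bash
cat > plan.py <<'E'
from fit import *
MO=(np.array([.4866,-.3755,.0860]),Rm(-99.1,30)); TR=(np.array([.476,-.149,0]),Rm(-85.4)); RK=(np.array([.475,.2112,0]),Rm(-82.8))
def tool(fr,p,flip):  # grasp point p (mm, in frame), tool z = -frame z, tool y = +-frame x
    o,M=fr;s=-1 if flip else 1
    T=np.stack([np.cross(s*M[:,0],-M[:,2]),s*M[:,0],-M[:,2]],1)
    return o+M@(np.array(p)/1000)-.172*T[:,2],T
def cur():
    s=read_state();return s,np.array(s["tool_pos"]),R.from_euler("xyz",s["tool_rot"],degrees=True).as_matrix()
def delta(t,p0,R0):
    return (R0.T@(t[0]-p0)*100).round(2),R.from_matrix(R0.T@t[1]).as_rotvec(degrees=True).round(2)
def local(fr,p0,R0):  # grasp point in frame (mm), tool axes in frame
    o,M=fr;g=p0+.172*R0[:,2];return ((g-o)@M*1000).round(1),R.from_matrix(M.T@R0).as_matrix().round(3)
def wrist(t,flip=0):
    wc=t[0]-.09*t[1][:,2];q1=np.degrees(np.arctan2(wc[1],wc[0]));out=[]
    T=t[1];E=np.stack([-T[:,1],T[:,0],T[:,2]],1)
    for ph in(90,110):
        A=R.from_euler("ZY",[q1,ph],degrees=True).as_matrix().T@E
        out.append(R.from_matrix(A).as_euler("ZYZ",degrees=True).round(0).tolist())
    return round(q1),out
E
python3 - <<'E'
from plan import *
s,p,r=cur();print("check",wrist((p,r)),s["qpos"].round(0))
for fl in(0,1):
    for nm,t in dict(m=tool(MO,(0,0,31),fl),mh=tool(MO,(0,0,100),fl),tr=tool(TR,(0,0,51),fl),rk=tool(RK,(0,50,84),fl)).items():
        print(fl,nm,t[0].round(3),wrist(t),delta(t,p,r))
E
```

```text
check (64, [[0.0, 90.0, -0.0], [0.0, 70.0, -0.0]]) [63. 18. 90. -0. 72. -1.]
0 m [ 0.503 -0.275  0.262] (-24, [[-29.0, 82.0, 77.0], [-32.0, 65.0, 87.0]]) (array([-57.25, -60.17,  14.32]), array([ -6.31, -42.21, 158.02]))
0 mh [ 0.508 -0.241  0.322] (-21, [[-29.0, 84.0, 80.0], [-32.0, 67.0, 90.0]]) (array([-56.24, -56.88,   8.34]), array([ -6.31, -42.21, 158.02]))
0 tr [ 0.476 -0.149  0.223] (-17, [[0.0, 90.0, 68.0], [0.0, 70.0, 68.0]]) (array([-49.31, -49.98,  18.18]), array([-3.000e-02,  1.200e-01,  1.494e+02]))
0 rk [0.525 0.217 0.256] (23, [[0.0, 90.0, 105.0], [0.0, 70.0, 105.0]]) (array([-37.62, -14.92,  14.83]), array([-4.000e-02,  1.200e-01,  1.468e+02]))
1 m [ 0.503 -0.275  0.262] (-24, [[-29.0, 82.0, -103.0], [-32.0, 65.0, -93.0]]) (array([-57.25, -60.17,  14.32]), array([ 29.69,  -4.44, -16.51]))
1 mh [ 0.508 -0.241  0.322] (-21, [[-29.0, 84.0, -100.0], [-32.0, 67.0, -90.0]]) (array([-56.24, -56.88,   8.34]), array([ 29.69,  -4.44, -16.51]))
1 tr [ 0.476 -0.149  0.223] (-17, [[0.0, 90.0, -112.0], [0.0, 70.0, -112.0]]) (array([-49.31, -49.98,  18.18]), array([-9.00e-02, -2.00e-02, -3.06e+01]))
1 rk [0.525 0.217 0.256] (23, [[0.0, 90.0, -75.0], [0.0, 70.0, -75.0]]) (array([-37.62, -14.92,  14.83]), array([-9.00e-02, -3.00e-02, -3.32e+01]))
```

>>> step_arm:
  deltas: [0.6,-56.2,-56.9,8.3,29.7,-4.4,-16.5,0.6,-56.2,-56.9,8.3,29.7,-4.4,-16.5,0.6,-56.2,-56.9,8.3,29.7,-4.4,-16.5,0.6,-56.2,-56.9,8.3,29.7,-4.4,-16.5,0.6,-56.2,-56.9,8.3,29.7,-4.4,-16.5,0.6,-56.2,-56.9,8.3,29.7,-4.4,-16.5,0.6,-56.2,-56.9,8.3,29.7,-4.4,-16.5,0.6,-56.2,-56.9,8.3,29.7,-4.4,-16.5]

```text
time: 0.77
tool_pos: [0.3582, 0.2009, 0.3698]
tool_rot: [-150.1, -0.0, 170.9]
force: [0.3, -0.1, -0.0]
width: 0.0547
grip_force: 0.0
```

```bash
cat > go.py <<'E'
import sys
from plan import *
# usage: go.py FRAME x y z  -> delta to the goal; prints state
s,p,r=cur();F={"M":MO,"T":TR,"R":RK}[sys.argv[1]];g=[float(a) for a in sys.argv[2:5]]
print("t",round(s["time"],2),"q",s["qpos"].round(0),"F",s["force"].round(1),"w",round(s["width"],4),"grip",round(s["grip_force"],1))
print("grasp in frame",local(F,p,r)[0]);print("delta cm, deg",*delta(tool(F,g,1),p,r))
E
python3 go.py M 0 0 100
```

```text
t 0.77 q [ 35.  11. 109. -21.  83. -39.] F [ 0.3 -0.1 -0. ] w 0.0547 grip 0.0
grasp in frame [-333.6 -218.   348.2]
delta cm, deg [-21.77 -33.39  24.78] [ 0.06 -0.01  0.06]
```

>>> step_arm:
  deltas: [0.6,-21.8,-33.4,24.8,0,0,0,0.6,-21.8,-33.4,24.8,0,0,0,0.6,-21.8,-33.4,24.8,0,0,0,0.6,-21.8,-33.4,24.8,0,0,0,0.6,-21.8,-33.4,24.8,0,0,0,0.6,-21.8,-33.4,24.8,0,0,0,0.6,-21.8,-33.4,24.8,0,0,0,0.6,-21.8,-33.4,24.8,0,0,0]

```text
time: 1.43
tool_pos: [0.4644, -0.1135, 0.3356]
tool_rot: [-150.1, -0.0, 170.9]
force: [-0.3, 0.8, 0.7]
width: 0.0547
grip_force: 0.0
```

```bash
python3 go.py M 0 0 100
```

```text
t 1.43 q [ -6.  14. 110. -34.  62. -69.] F [-0.3  0.8  0.7] w 0.0547 grip 0.0
grasp in frame [-96.5 -63.5 171.8]
delta cm, deg [-6.34 -9.63  7.15] [ 0.1  -0.03 -0.02]
```

>>> step_arm:
  deltas: [0.6,-6.3,-9.6,7.2,0,0,0,0.6,-6.3,-9.6,7.2,0,0,0,0.6,-6.3,-9.6,7.2,0,0,0,0.6,-6.3,-9.6,7.2,0,0,0,0.6,-6.3,-9.6,7.2,0,0,0,0.6,-6.3,-9.6,7.2,0,0,0]

```text
time: 1.93
tool_pos: [0.5073, -0.239, 0.3207]
tool_rot: [-150.1, -0.1, 170.8]
force: [-0.5, 1.7, 0.1]
width: 0.0548
grip_force: 0.0
```

```bash
python3 go.py M 0 0 60; python3 - <<'E'
from h import *
p,d=snapshot("top");p2,d2=snapshot("side")
a=cv2.resize(p[140:250,340:450],None,fx=4,fy=4,interpolation=cv2.INTER_CUBIC);b=cv2.resize(p2[180:320,290:400],(346,440),interpolation=cv2.INTER_CUBIC)
cv2.imwrite("pics/hover.png",np.hstack([a,b]))
E
```

```text
t 1.93 q [-19.  21. 102. -36.  57. -80.] F [-0.5  1.7  0.1] w 0.0548 grip 0.0
grasp in frame [ -2.6  -1.6 100.3]
delta cm, deg [-0.13 -0.23  4.03] [ 0.14 -0.15 -0.05]
```

View pics/hover.png

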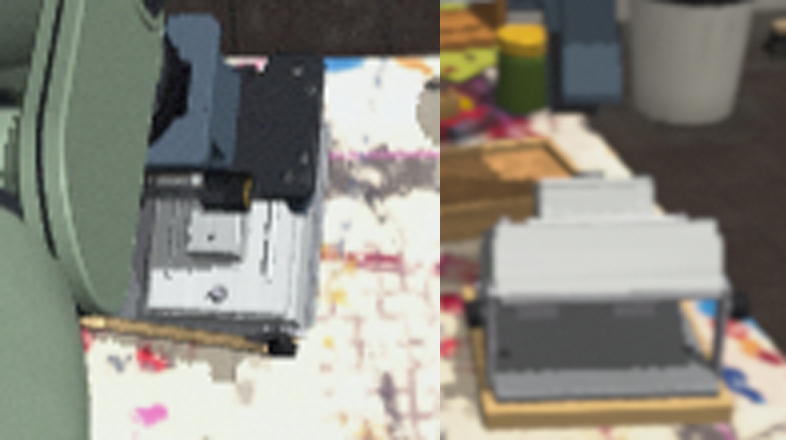

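The hover picture shows the open fingers around (210,185) in the crop, in line with the hat at (215,230). Next is descending square to the face.

>>> step_arm:
  deltas: [0.6,-0.1,-0.2,2,0,0,0,0.6,-0.1,-0.2,4,0,0,0,0.6,-0.1,-0.2,5.5,0,0,0,0.6,-0.1,-0.2,6.5,0,0,0,0.6,-0.1,-0.2,6.9,0,0,0,0.6,-0.1,-0.2,6.9,0,0,0,0.6,-0.1,-0.2,6.9,0,0,0]

```text
time: 2.62
tool_pos: [0.5032, -0.2742, 0.2632]
tool_rot: [-150.1, 0.0, 170.9]
force: [-0.1, -0.2, 0.1]
width: 0.0548
grip_force: 0.0
```

```bash
python3 go.py M 0 0 31
```

```text
t 2.62 q [-23.  25. 105. -40.  50. -77.] F [-0.1 -0.2  0.1] w 0.0548 grip 0.0
grasp in frame [-0.5  0.5 32.8]
delta cm, deg [ 0.04 -0.03  0.18] [0.08 0.05 0.01]
```

>>> step_arm:
  deltas: [0.3,0,0,0.1,0,0,0,0.3,0,0,0.1,0,0,0,0.3,0,0,0.1,0,0,0,0.3,0,0,0.1,0,0,0,0.3,0,0,0.1,0,0,0,0.3,0,0,0.1,0,0,0]
  squeeze: 30

```text
time: 3.12
tool_pos: [0.503, -0.2752, 0.2622]
tool_rot: [-150.1, 0.0, 170.9]
force: [-0.2, 1.8, 2.2]
width: 0.0322
grip_force: 30.0
```

```bash
python3 go.py M 0 0 31; python3 -c "
from cell import *;s=read_state();print(s['torque'])"
```

```text
t 3.12 q [-23.  25. 105. -40.  49. -77.] F [-0.2  1.8  2.2] w 0.0322 grip 30.0
grasp in frame [-0.1  0.4 31.4]
delta cm, deg [0.03 0.01 0.04] [ 0.08  0.02 -0.03]
[ 0.25548219 -0.00841981 -0.01244394]
```

>>> step_arm:
  deltas: [0.2,0,0,-0.3,0,0,0,0.2,0,0,-0.7,0,0,0,0.2,0,0,-1.2,0,0,0,0.2,0,0,-1.8,0,0,0,0.2,0,0,-2.6,0,0,0,0.2,0,0,-3.6,0,0,0,0.2,0,0,-5,0,0,0,0.2,0,0,-6,0,0,0]

```text
time: 3.78
tool_pos: [0.5078, -0.245, 0.3153]
tool_rot: [-150.1, 0.1, 170.9]
force: [1.0, 0.1, -3.3]
width: 0.0319
grip_force: 30.0
```

```bash
python3 go.py M 0 0 130; python3 go.py T 0 0 140
```

```text
t 3.78 q [-20.  21. 102. -36.  56. -80.] F [ 1.   0.1 -3.3] w 0.0319 grip 30.0
grasp in frame [-0.1  0.5 92.7]
delta cm, deg [ 0.03  0.02 -3.73] [ 0.09  0.06 -0.03]
t 3.78 q [-20.  21. 102. -36.  56. -80.] F [ 1.   0.1 -3.3] w 0.0319 grip 30.0
grasp in frame [181.6   3.9 166.2]
delta cm, deg [ 4.66  7.94 -4.2 ] [-29.77  -3.51 -13.4 ]
```

>>> step_arm:
  deltas: [0.2,0,0,-3,0,0,0,0.2,0.2,0.5,-5,-4,-0.5,-2,0.2,1.5,3,-6,-10,-1.2,-4.5,0.2,3,5.5,-6,-16,-1.9,-7.2,0.2,4,6.9,-5.9,-22,-2.6,-9.9,0.2,4.7,6.9,-5.9,-27,-3.2,-12.2,0.2,4.7,6.9,-5.9,-29.8,-3.5,-13.4,0.2,4.7,6.9,-5.9,-29.8,-3.5,-13.4]

```text
time: 4.45
tool_pos: [0.4749, -0.1501, 0.3312]
tool_rot: [179.9, -0.1, -175.4]
force: [1.0, -1.1, -2.6]
width: 0.0315
grip_force: 30.0
```

```bash
python3 go.py T 0 0 100;  python3 -c "
from h import *
p,d=snapshot('side');np.save('side_d1.npy',d);cv2.imwrite('pics/side1.png',p)
p,d=snapshot('top');np.save('top_d1.npy',d)"
python3 - <<'E'
from plan import *
s,p,r=cur();g=p+.172*r[:,2]
P=pts("side",np.load("side_d1.npy"),(.3,.65,-.3,.05));P=P[(P[:,2]>.08)&(P[:,2]<g[2]+.02)]
print(g,len(P),fit(P,COVER,(g[0],g[1],-85),z=g[2]-.031,tilt=0,zmin=.1,rad=.12,free=True))
E
```

```text
t 4.45 q [ -19.   15.  106.    0.   59. -114.] F [ 1.  -1.1 -2.6] w 0.0315 grip 30.0
grasp in frame [  0.8  -1.3 159.2]
delta cm, deg [-0.12  0.1   5.92] [ 0.07 -0.05  0.  ]
[ 0.47529098 -0.15066594  0.15913758] 1162 (array([  0.474 ,  -0.1563, -95.1873,   0.1274,   0.3741]), 1162, np.float64(1.41))
```

```bash
python3 - <<'E'
from plan import *
p=cv2.imread("pics/side1.png");cv2.imwrite("pics/s1c.png",cv2.resize(p[130:270,220:400],None,fx=4,fy=4,interpolation=cv2.INTER_CUBIC))
s,pp,r=cur();g=pp+.172*r[:,2]
for n in("side","top"):
    P=pts(n,np.load(n+"_d1.npy"),(.3,.65,-.3,.05));P=P[(P[:,2]>.1)&(P[:,2]<g[2]-.01)]
    pl=P[(P[:,2]<.145)];print(n,len(P),len(pl))
    for h0 in(-75,-85,-95):print(fit(P,COVER,(g[0],g[1],h0),z=g[2]-.031,tilt=0,zmin=.1,rad=.12,free=False,it=2),)
    rc=cv2.minAreaRect((pl[:,:2]*1000).astype(np.float32));print(rc, np.percentile(pl[:,2],[5,50,95]))
E
```

```text
side 786 725
(array([  0.4752,  -0.1496, -85.9783]), 786, np.float64(1.07))
(array([  0.4752,  -0.1496, -85.9783]), 786, np.float64(1.07))
(array([  0.4752,  -0.1496, -85.9783]), 786, np.float64(1.07))
((474.5177001953125, -150.3554229736328), (132.7914581298828, 87.70913696289062), 4.019693374633789) [0.12812569 0.13491872 0.14188932]
top 45 45
(array([  0.477 ,  -0.1532, -73.6049]), 45, np.float64(0.84))
(array([  0.4743,  -0.1515, -86.2943]), 45, np.float64(0.82))
(array([  0.4996,  -0.1531, -90.2847]), 45, np.float64(0.82))
((477.71014404296875, -142.1768798828125), (112.6849136352539, 53.90785217285156), 36.54313278198242) [0.13228445 0.13555975 0.13832345]
```

View pics/s1c.png

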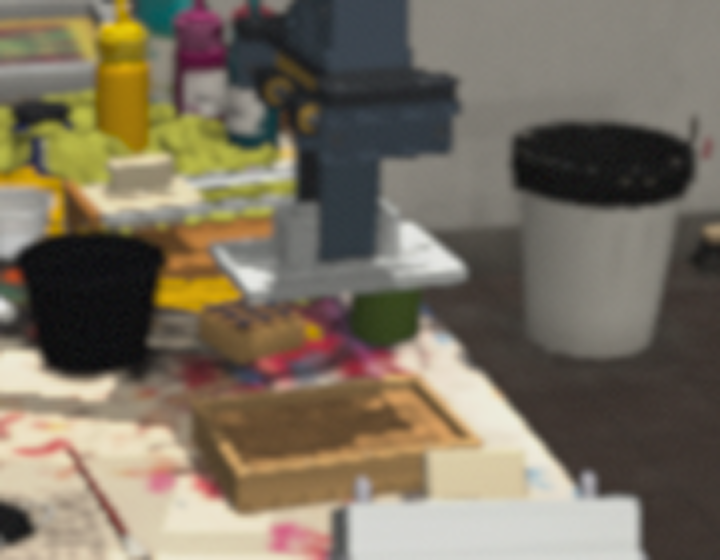

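The picture shows the cover held flat over the tray (tray centre about (335,440) in the crop), and the casting's pale grip stands in the mould. Lowering.

>>> step_arm:
  deltas: [0.2,0,0.1,2,0,0,0,0.2,-0.1,0.1,4,0,0,0,0.2,-0.1,0.1,6,0,0,0,0.2,-0.1,0.1,8,0,0,0,0.2,-0.1,0.1,9.3,0,0,0,0.2,-0.1,0.1,9.9,0,0,0,0.2,-0.1,0.1,10.2,0,0,0,0.2,-0.1,0.1,10.2,0,0,0]

```text
time: 5.22
tool_pos: [0.4765, -0.1491, 0.2285]
tool_rot: [180.0, -0.1, -175.4]
force: [-0.4, -0.4, -4.0]
width: 0.0322
grip_force: 30.0
```

```bash
python3 go.py T 0 0 50
```

```text
t 5.22 q [ -19.   22.  113.   -0.   45. -113.] F [-0.4 -0.4 -4. ] w 0.0322 grip 30.0
grasp in frame [ 0.1  0.2 56.5]
delta cm, deg [0.05 0.01 0.65] [ 0.01 -0.09  0.  ]
```

>>> step_arm:
  deltas: [0.2,0,0,0.15,0,0,0,0.2,0,0,0.3,0,0,0,0.2,0,0,0.4,0,0,0,0.2,0,0,0.5,0,0,0,0.2,0,0,0.55,0,0,0,0.2,0,0,0.55,0,0,0]

```text
time: 5.72
tool_pos: [0.4761, -0.1491, 0.2231]
tool_rot: [180.0, -0.1, -175.4]
force: [-0.3, 0.2, -3.9]
width: 0.0318
grip_force: 30.0
```

>>> step_arm:
  deltas: [0.2,0,0,0.05,0,0,0,0.2,0,0,0.1,0,0,0,0.2,0,0,0.1,0,0,0]

```text
time: 5.97
tool_pos: [0.4761, -0.1491, 0.2225]
tool_rot: [180.0, -0.1, -175.4]
force: [-2.2, 0.4, 2.8]
width: 0.0314
grip_force: 30.0
```

```bash
python3 go.py T 0 0 50
```

```text
t 5.97 q [ -19.   23.  114.    0.   44. -113.] F [-2.2  0.4  2.8] w 0.0314 grip 30.0
grasp in frame [ 0.1 -0.1 50.5]
delta cm, deg [0.01 0.02 0.05] [ 0.03 -0.06 -0.03]
```

>>> step_arm:
  deltas: [0.38,0,0,0.05,0,0,0,0.4,0,0,0.05,0,0,0,0.5,0,0,0.05,0,0,0,0.6,0,0,0.05,0,0,0,0.6,0,0,0.05,0,0,0,0.6,0,0,0.05,0,0,0]

```text
time: 6.47
tool_pos: [0.4762, -0.1491, 0.2215]
tool_rot: [180.0, -0.1, -175.4]
force: [-0.3, -0.3, -0.6]
width: 0.0546
grip_force: 0.0
```

>>> step_arm:
  deltas: [0.6,0,0,-1,0,0,0,0.6,0,0,-3,0,0,0,0.6,0,0,-6,0,0,0,0.6,0,0,-9.5,0,0,0,0.6,0,0,-13,0,0,0,0.6,0,0,-16,0,0,0,0.6,0,0,-16,0,0,0]

```text
time: 7.05
tool_pos: [0.4775, -0.1496, 0.3886]
tool_rot: [-179.7, 0.6, -175.4]
force: [1.2, 0.2, -1.2]
width: 0.0547
grip_force: 0.0
```

```bash
python3 go.py M 0 0 100; python3 - <<'E'
from fit import *
P=[]
for n in("top","side"):
    p,d=snapshot(n);np.save(n+"_d2.npy",d);Q=pts(n,d,(.3,.65,-.6,.05))
    print(n,"cover",fit(Q,COVER+TRAY_ if 0 else [(-42,42,-66,66,0,8)]+COVER[1:],(.476,-.149,-85),z=.019,zmin=.024,rad=.1))
    print(n,"cast",fit(Q,CAST(0,0,-22)+MOULD,(.4866,-.3755,-99),z=.086,tilt=30,zmin=.05,rad=.1))
E
```

```text
t 7.05 q [ -19.   12.  101.    0.   66. -113.] F [ 1.2  0.2 -1.2] w 0.0547 grip 0.0
grasp in frame [-126.3  -42.7  223.8]
delta cm, deg [-2.25 -9.35  6.78] [29.66  4.24 13.19]
top cover (array([  0.4753,  -0.1521, -48.5215]), 8265, np.float64(504.45))
top cast (array([  0.4855,  -0.3776, -99.0206]), 2306, np.float64(1.25))
side cover (array([  0.4763,  -0.1485, -86.1873]), 7986, np.float64(308.16))
side cast (array([  0.4876,  -0.3747, -99.0772]), 2181, np.float64(1.33))
```

Cover is flat and within about 1 mm of the tray's middle. Now the casting.

>>> step_arm:
  deltas: [0.4,-0.6,-2.3,1.7,7,1,3,0.4,-1.2,-4.6,3.4,14,2,6,0.4,-1.7,-7,5,20,3,9,0.4,-2.2,-9.3,6.8,26,3.7,11.5,0.4,-2.2,-9.3,6.8,29.7,4.2,13.2,0.4,-2.2,-9.3,6.8,29.7,4.2,13.2,0.4,-2.2,-9.3,6.8,29.7,4.2,13.2]

```text
time: 7.73
tool_pos: [0.5053, -0.2396, 0.3117]
tool_rot: [-150.3, -1.0, 171.0]
force: [0.9, 0.6, -0.1]
width: 0.0368
grip_force: 0.0
```

```bash
python3 go.py M 0 0 21
```

```text
t 7.73 q [-19.  21. 103. -36.  57. -80.] F [ 0.9  0.6 -0.1] w 0.0368 grip 0.0
grasp in frame [-6.6 -5.5 92.1]
delta cm, deg [-0.4  -0.62  7.1 ] [ 0.25 -0.81  0.53]
```

>>> step_arm:
  deltas: [0.4,-0.4,-0.6,0.5,0.3,-0.8,0.5,0.4,-0.4,-0.6,2,0.3,-0.8,0.5,0.4,-0.4,-0.6,3,0.3,-0.8,0.5,0.4,-0.4,-0.6,3,0.3,-0.8,0.5,0.4,-0.4,-0.6,3,0.3,-0.8,0.5]

```text
time: 8.15
tool_pos: [0.5057, -0.2609, 0.2902]
tool_rot: [-149.8, 0.2, 170.8]
force: [-0.0, -0.3, -0.4]
width: 0.0364
grip_force: 0.0
```

```bash
python3 go.py M 0 0 21
```

```text
t 8.15 q [-21.  23. 104. -38.  53. -79.] F [-0.  -0.3 -0.4] w 0.0364 grip 0.0
grasp in frame [ 1.9  1.1 62.9]
delta cm, deg [0.08 0.15 4.19] [-0.16  0.12 -0.15]
```

>>> step_arm:
  deltas: [0.4,0.1,0.15,1,-0.2,0.1,-0.2,0.4,0.1,0.15,2,-0.2,0.1,-0.2,0.4,0.1,0.15,3,-0.2,0.1,-0.2,0.4,0.1,0.15,3.7,-0.2,0.1,-0.2,0.4,0.1,0.15,4.1,-0.2,0.1,-0.2,0.4,0.1,0.15,4.1,-0.2,0.1,-0.2,0.4,0.1,0.15,4.1,-0.2,0.1,-0.2]

```text
time: 8.73
tool_pos: [0.5021, -0.2797, 0.2538]
tool_rot: [-150.0, -0.0, 171.0]
force: [-0.4, -0.3, 1.0]
width: 0.0364
grip_force: 0.0
```

```bash
python3 go.py M 0 0 21
```

```text
t 8.73 q [-23.  26. 106. -40.  48. -77.] F [-0.4 -0.3  1. ] w 0.0364 grip 0.0
grasp in frame [-0.1  0.3 21.9]
delta cm, deg [ 0.02 -0.01  0.09] [0.01 0.03 0.06]
```

>>> step_arm:
  deltas: [0.1,0,0,0.05,0,0,0,0.1,0,0,0.05,0,0,0,0.1,0,0,0.05,0,0,0,0.1,0,0,0.05,0,0,0,0.1,0,0,0.05,0,0,0,0.1,0,0,0.05,0,0,0]
  squeeze: 25

```text
time: 9.23
tool_pos: [0.5022, -0.2797, 0.254]
tool_rot: [-150.0, 0.1, 171.0]
force: [-0.2, 1.6, 2.4]
width: 0.0137
grip_force: 25.0
```

```bash
python3 go.py M 0 0 21
```

```text
t 9.23 q [-23.  26. 106. -40.  48. -77.] F [-0.2  1.6  2.4] w 0.0137 grip 25.0
grasp in frame [-0.   0.6 22.1]
delta cm, deg [ 0.03 -0.01  0.11] [-0.01  0.1   0.05]
```

>>> step_arm:
  deltas: [0.1,0,0,-0.2,0,0,0,0.1,0,0,-0.5,0,0,0,0.1,0,0,-0.8,0,0,0,0.1,0,0,-1.2,0,0,0,0.1,0,0,-1.6,0,0,0,0.1,0,0,-2,0,0,0,0.1,0,0,-2.4,0,0,0,0.1,0,0,-2.8,0,0,0]

```text
time: 9.9
tool_pos: [0.5043, -0.2657, 0.2784]
tool_rot: [-150.0, 0.0, 171.0]
force: [0.4, -0.9, -1.7]
width: 0.0137
grip_force: 25.0
```

>>> step_arm:
  deltas: [0.1,0,0,-0.5,0,0,0,0.1,0,0,-1,0,0,0,0.1,0,0,-2,0,0,0,0.1,0,0,-3,0,0,0,0.1,0,0,-4.5,0,0,0,0.1,0,0,-6,0,0,0,0.1,0,0,-7,0,0,0,0.1,0,0,-7,0,0,0]

```text
time: 10.57
tool_pos: [0.5104, -0.2306, 0.3412]
tool_rot: [-150.0, 0.3, 171.1]
force: [0.7, -0.2, -1.0]
width: 0.014
grip_force: 25.0
```

```bash
python3 go.py M 0 0 130; python3 go.py R 0 46 220; python3 - <<'E'
from plan import *
s,p,r=cur();g=p+.172*r[:,2]
for n in("top","side"):
    _,d=snapshot(n);Q=pts(n,d,(.35,.62,-.45,-.2));M=MO
    l=(Q-M[0])@M[1];k=Q[(np.abs(l[:,0])<60)&(np.abs(l[:,1])<60)&(l[:,2]>25)&(l[:,2]<90)]
    o=g-M[1][:,2]*.044
    print(n,len(k),o,fit(k,CAST(),(o[0],o[1],-99),z=o[2],tilt=30,zmin=.05,rad=.2), fit(k,CAST(),(o[0],o[1],-99),z=o[2],tilt=30,zmin=.05,rad=.2,free=True))
E
```

```text
t 10.57 q [-18.  19. 101. -35.  59. -81.] F [ 0.7 -0.2 -1. ] w 0.014 grip 25.0
grasp in frame [  0.6   1.6 122.5]
delta cm, deg [ 0.06  0.04 -0.76] [-0.05  0.34 -0.01]
t 10.57 q [-18.  19. 101. -35.  59. -81.] F [ 0.7 -0.2 -1. ] w 0.014 grip 25.0
grasp in frame [525.7 -43.4 192.3]
delta cm, deg [  5.92  35.85 -26.64] [-29.89  -3.94 -15.84]
top 0 [ 0.4943348  -0.33751121  0.15422588] (array([  0.4943,  -0.3375, -99.    ]), 0, np.float64(nan)) (array([  0.4943,  -0.3375, -99.    ,   0.1542,  30.    ]), 0, np.float64(nan))
side 0 [ 0.4943348  -0.33751121  0.15422588] (array([  0.4943,  -0.3375, -99.    ]), 0, np.float64(nan)) (array([  0.4943,  -0.3375, -99.    ,   0.1542,  30.    ]), 0, np.float64(nan))
  return _methods._mean(a, axis=axis, dtype=dtype,
  ret = ret.dtype.type(ret / rcount)
```

>>> step_arm:
  deltas: [0.1,0.2,1.2,-0.9,-2,-0.3,-1,0.1,0.5,3.6,-2.7,-6,-0.8,-3.2,0.1,1,6,-4.5,-11,-1.5,-5.8,0.1,1.5,8.8,-6.6,-16,-2.1,-8.5,0.1,1.9,11.5,-8.6,-21,-2.8,-11.1,0.1,2.3,14,-10.4,-25,-3.3,-13.3,0.1,2.7,16.4,-12.2,-28,-3.7,-14.8,0.1,3.1,18.8,-14,-29.9,-3.9,-15.8]

```text
time: 11.33
tool_pos: [0.5153, 0.0042, 0.3652]
tool_rot: [179.7, -0.4, -172.9]
force: [-0.0, -0.5, -1.8]
width: 0.014
grip_force: 25.0
```

```bash
python3 go.py R 0 46 180
```

```text
t 11.33 q [ -1.  15. 101.   0.  65. -98.] F [-0.  -0.5 -1.8] w 0.014 grip 25.0
grasp in frame [209.6  12.9 193.2]
delta cm, deg [-3.17 21.04  1.39] [ 0.26 -0.37 -0.12]
```

>>> step_arm:
  deltas: [0.1,-0.5,3,0.1,0,0,0,0.1,-1,6,0.4,0.2,-0.2,0,0.1,-1.5,9.5,0.6,0.3,-0.4,-0.1,0.1,-2,13,0.9,0.3,-0.4,-0.1,0.1,-2.5,16.5,1.2,0.3,-0.4,-0.1,0.1,-3,19.5,1.4,0.3,-0.4,-0.1,0.1,-3.2,21,1.4,0.3,-0.4,-0.1,0.1,-3.2,21,1.4,0.3,-0.4,-0.1]

```text
time: 12.0
tool_pos: [0.5214, 0.2183, 0.3508]
tool_rot: [-179.8, 0.0, -172.6]
force: [1.1, -0.4, -0.5]
width: 0.0135
grip_force: 25.0
```

>>> step_arm:
  deltas: [0.1,0,0,0,0,0,0,0.1,0,0,0,0,0,0]

```text
time: 12.17
tool_pos: [0.5214, 0.2149, 0.3515]
tool_rot: [-179.8, 0.0, -172.8]
force: [-0.3, -1.1, -1.4]
width: 0.014
grip_force: 25.0
```

```bash
python3 go.py R 0 46 140; python3 - <<'E'
from plan import *
s,p,r=cur();g=p+.172*r[:,2];o=g-[0,0,.044]
for n in("top","side"):
    I,d=snapshot(n);cv2.imwrite(f"pics/{n}3.png",I);Q=pts(n,d,(.4,.65,.1,.33))
    k=Q[(Q[:,2]>o[2]-.01)&(Q[:,2]<g[2]+.002)]
    for fr in(0,1): print(n,len(k),o.round(4),fit(k,CAST(),(o[0],o[1],-83),z=o[2],zmin=.05,rad=.1,free=fr))
I=cv2.imread("pics/side3.png")
cv2.imwrite("pics/s3c.png",cv2.resize(I[90:230,200:360],None,fx=4,fy=4,interpolation=cv2.INTER_CUBIC))
E
```

```text
t 12.17 q [ 21.  20.  96.  -0.  65. -76.] F [-0.3 -1.1 -1.4] w 0.014 grip 25.0
grasp in frame [  2.9  46.6 179.5]
delta cm, deg [0.05 0.23 3.95] [-0.24  0.03 -0.05]
top 283 [0.5216 0.2142 0.1355] (array([  0.521 ,   0.214 , -83.6482]), 283, np.float64(1.07))
top 283 [0.5216 0.2142 0.1355] (array([  0.5209,   0.2137, -83.3987,   0.1345,  -0.6774]), 283, np.float64(0.83))
side 342 [0.5216 0.2142 0.1355] (array([  0.5221,   0.2062, -86.6158]), 342, np.float64(1.63))
side 342 [0.5216 0.2142 0.1355] (array([  0.5215,   0.2143, -85.801 ,   0.138 , -12.6885]), 342, np.float64(1.55))
```

View pics/s3c.png

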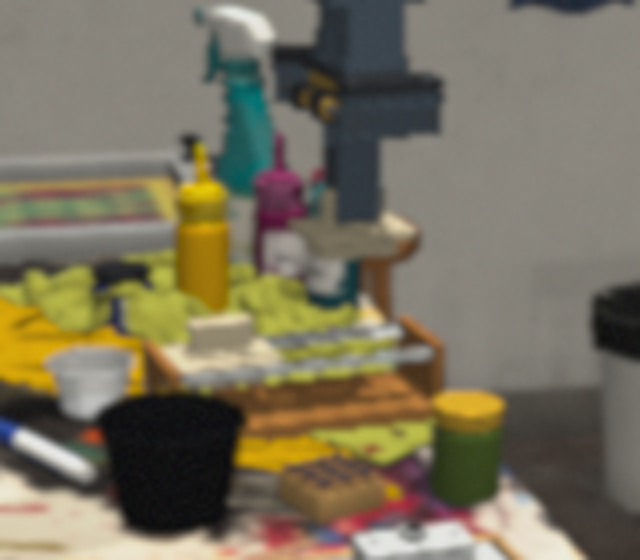

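The picture shows the casting held upright (345,240 in the crop) above the rack's free half (350,350). The top-camera fit agrees with the gripper to 1 mm. Lowering.

>>> step_arm:
  deltas: [0.1,0.05,0.25,0.5,-0.2,0,0,0.1,0.05,0.25,2,-0.2,0,0,0.1,0.05,0.25,4,-0.2,0,0,0.1,0.05,0.25,5.5,-0.2,0,0,0.1,0.05,0.25,6,-0.2,0,0,0.1,0.05,0.25,6,-0.2,0,0,0.1,0.05,0.25,6,-0.2,0,0]

```text
time: 12.85
tool_pos: [0.521, 0.2178, 0.2924]
tool_rot: [180.0, 0.1, -172.9]
force: [-0.3, 0.3, -0.9]
width: 0.0137
grip_force: 25.0
```

```bash
python3 go.py R 0 46 88; python3 - <<'E'
from plan import *
s,p,r=cur();g=p+.172*r[:,2];o=g-[0,0,.044]
I,d=snapshot("top");Q=pts("top",d,(.4,.65,.1,.33))
k=Q[(Q[:,2]>o[2]+.012)&(Q[:,2]<g[2]+.002)]
print(len(k),o.round(4),fit(k,CAST(),(o[0],o[1],-83),z=o[2],zmin=.05,rad=.1))
E
```

```text
t 12.85 q [ 22.  23. 100.   0.  57. -76.] F [-0.3  0.3 -0.9] w 0.0137 grip 25.0
grasp in frame [ -0.9  46.9 120.4]
delta cm, deg [ 0.06 -0.08  3.24] [ 0.04  0.15 -0.07]
288 [0.5214 0.218  0.0764] (array([  0.5205,   0.2176, -83.126 ]), 254, np.float64(1.39))
```

>>> step_arm:
  deltas: [0.1,0,-0.05,0.8,0,0,0,0.1,0,-0.05,1.6,0,0,0,0.1,0,-0.05,2.3,0,0,0,0.1,0,-0.05,2.7,0,0,0,0.1,0,-0.05,2.9,0,0,0,0.1,0,-0.05,3,0,0,0,0.1,0,-0.05,3,0,0,0]

```text
time: 13.48
tool_pos: [0.5209, 0.2176, 0.2619]
tool_rot: [180.0, 0.1, -172.8]
force: [0.3, 0.2, -0.7]
width: 0.0141
grip_force: 25.0
```

>>> step_arm:
  deltas: [0.1,0,0,0.1,0,0,0,0.1,0,0,0.2,0,0,0,0.1,0,0,0.2,0,0,0]

```text
time: 13.73
tool_pos: [0.5209, 0.2176, 0.2602]
tool_rot: [180.0, 0.1, -172.8]
force: [0.6, -0.0, -1.1]
width: 0.0134
grip_force: 25.0
```

```bash
python3 go.py R 0 46 86
```

```text
t 13.73 q [ 22.  25. 103.   0.  53. -76.] F [ 0.6 -0.  -1.1] w 0.0134 grip 25.0
grasp in frame [-0.7 46.7 88.2]
delta cm, deg [ 0.04 -0.06  0.22] [ 0.04  0.13 -0.03]
```

>>> step_arm:
  deltas: [0.1,0,-0.05,0.1,0,0,0,0.1,0,-0.05,0.15,0,0,0,0.1,0,-0.05,0.15,0,0,0]

```text
time: 13.98
tool_pos: [0.5209, 0.217, 0.2586]
tool_rot: [180.0, 0.1, -172.8]
force: [0.9, 0.6, -2.0]
width: 0.0136
grip_force: 25.0
```

>>> step_arm:
  deltas: [0.1,0,0,0.05,0,0,0,0.1,0,0,0.1,0,0,0,0.1,0,0,0.1,0,0,0]

```text
time: 14.23
tool_pos: [0.521, 0.2171, 0.2582]
tool_rot: [180.0, 0.1, -172.8]
force: [-0.6, -1.3, 3.9]
width: 0.014
grip_force: 25.0
```

```bash
python3 go.py R 0 46 86
```

```text
t 14.23 q [ 21.  25. 103.   0.  52. -76.] F [-0.6 -1.3  3.9] w 0.014 grip 25.0
grasp in frame [-0.2 46.8 86.2]
delta cm, deg [ 0.04 -0.01  0.02] [ 0.04  0.15 -0.03]
```

Contact is at the expected height (86 mm). Releasing.

>>> step_arm:
  deltas: [0.18,0,0,0.05,0,0,0,0.22,0,0,0.05,0,0,0,0.3,0,0,0.05,0,0,0,0.4,0,0,0,0,0,0,0.4,0,0,0,0,0,0,0.4,0,0,0,0,0,0]

```text
time: 14.73
tool_pos: [0.521, 0.2171, 0.2576]
tool_rot: [180.0, 0.1, -172.8]
force: [0.3, 0.3, -0.3]
width: 0.0363
grip_force: 0.0
```

>>> step_arm:
  deltas: [0.4,0,0,-0.5,0,0,0,0.4,0,0,-1.5,0,0,0,0.4,0,0,-3,0,0,0,0.4,0,0,-6,0,0,0,0.4,0,0,-9,0,0,0,0.4,0,0,-12,0,0,0,0.4,0,0,-15,0,0,0,0.4,0,0,-15,0,0,0]

```text
time: 15.4
tool_pos: [0.5214, 0.2173, 0.4154]
tool_rot: [179.8, 0.9, -172.8]
force: [1.2, 0.3, 0.2]
width: 0.0367
grip_force: 0.0
```

```bash
python3 - <<'E'
from fit import *
I,d=snapshot("side");J,e=snapshot("top")
cv2.imwrite("pics/end.png",np.hstack([cv2.resize(I[120:230,200:360],None,fx=2.4,fy=4,interpolation=cv2.INTER_CUBIC),cv2.resize(J[150:250,140:240],None,fx=4,fy=4.4,interpolation=cv2.INTER_CUBIC)]))
for n,D in(("top",e),("side",d)):
    Q=pts(n,D,(.35,.62,-.3,.3));Q=Q[Q[:,2]<.105]
    k=Q[(Q[:,1]>.15)&(np.abs(Q[:,0]-.521)<.06)&(Q[:,2]>.0585)]
    print(n,"cast",fit(k,CAST()+[b for b in RACK],(.521,.217,-83),z=.042,zmin=.0585,rad=.05),fit(k,CAST(),(.521,.217,-83),z=.042,zmin=.0585,rad=.045,free=True))
    print(n,"cover",fit(Q,COVER,(.476,-.149,-85),z=.019,zmin=.024,rad=.08),fit(Q,COVER,(.476,-.149,-85),z=.019,zmin=.024,rad=.07,free=True))
E
```

```text
top cast (array([  0.5212,   0.2162, -85.0489]), 730, np.float64(1.2)) (array([ 5.20300e-01,  2.16200e-01, -8.42977e+01,  4.11000e-02,
        2.99300e-01]), 705, np.float64(1.04))
top cover (array([  0.4751,  -0.1498, -80.121 ]), 1714, np.float64(1.55)) (array([ 4.75000e-01, -1.49900e-01, -8.47095e+01,  1.89000e-02,
        1.24200e-01]), 1529, np.float64(1.31))
side cast (array([  0.5212,   0.217 , -83.0134]), 293, np.float64(1.22)) (array([ 5.21100e-01,  2.17400e-01, -7.99122e+01,  4.15000e-02,
        2.43000e-02]), 279, np.float64(1.06))
side cover (array([  0.4768,  -0.1485, -85.8812]), 1201, np.float64(1.25)) (array([ 4.7640e-01, -1.4850e-01, -8.5975e+01,  1.8400e-02,  3.1120e-01]), 1064, np.float64(0.98))
```

View pics/end.png

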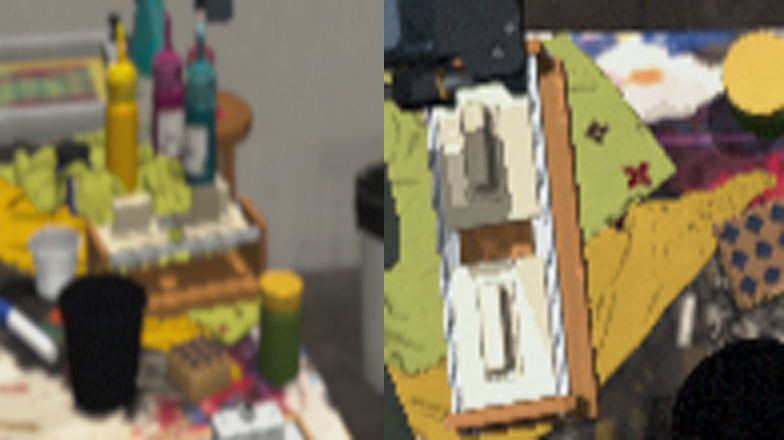

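The final picture shows the new casting hanging between the rails at (485,160), with a gap to the finished block at (500,335). Heights, tilts and positions are all within limits.

```bash
python3 -c "
from cell import *
print(job_done())"
```

```text
the job is handed in; nothing more can be done
None
```

I handed the job in at about 15.5 s of the 69 s allowed. By camera, the cover lies flat in its tray within about 1 mm of the middle, and the casting hangs upright on both rails in the free half, within about 1 mm of the middle line; `job_done()` returned no verdict.

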